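# Seat the well plate and hold it up with the cam lever

### The arm

A 6-joint arm with a two-finger parallel gripper is mounted at the origin on a cart in front of the work surface, level with it; the furniture and walls round the work are solid. World frame = base frame: x ahead of the robot, y to its left, z up, the work surface at z = 0. Lengths are in m, angles in rad, forces in N, time in s.
With the tool pointing down it reaches from about 0.35 to 0.85 m from the base axis. Payload 8.1 kg.
Tool frame: the origin (TCP) lies midway between the tips of the shut fingers; the grasp point (between the pads) lies robot.grip_depth behind it (robot.grip_depth is the distance from the TCP to the grasp point, in m); z points along the fingers, y is the line along which they close (so a half turn about z gives the same grasp; the last joint's range is limited). The gripper opens to 93 mm and grips with 3 to 60 N. Pads are 15 mm wide; open, the fingers measure 128 mm over their backs; the gripper's body (75 mm by 188 mm) begins 65 mm behind the grasp point.
Start: joints at [-1.196, 0.13, 1.488, -0, 1.523, -0.085], TCP at [0.266, -0.538, 0.219] pointing down, gripper open.
Joint ranges: [-2.96, 2.96], [-0.89, 2.26], [0.02, 2.5], [-1.34, 4.48], [0, 2.73], [-2.66, 2.66]. Speed limits (rad/s): [2.39, 2.39, 2.79, 3.14, 3.14, 3.14].

### API

Orientations are given as a rotation vector (axis times angle).
In Python, from plant import robot gives the robot as it stands.
- The arm moves only by the tool carry_out, never from a script. Its argument "rows" is a list of rows, each a list of 6 numbers: the shift along the tool's x, y, z in m, then the turn, a rotation vector about the tool's x, y, z in degrees. A call has 1 to 12 rows; each row is the pose to reach, as a shift and turn from the pose commanded when the call began, along the tool's axes at that moment; what a row does not reach only later rows make up. A row lasts 1/8 s, in which the tool goes at most 62.5 mm and 10.7 degrees, less where a joint would pass 70% of its speed; a pose out of reach is approached as far as the arm can. A call with a gripper value outside its range is refused whole. "jaw" is the closure in counts, from 0 (fully open) to 255 (shut), set as the call begins (left out, the last holds). The fingers move at their own pace and stop on an object; "force" is the grip in N (left out, the last holds). Time passes only in rows, so rows that repeat a pose let the fingers close. It gives the time, the measured TCP pose, the force, the opening and the grip force at its end, in the units of the state.
- robot.read_state(): the state, without advancing time (a new reading comes with each control period).
- robot.read_camera(name): name is "scene" or "side" or "wrist"; returns the picture (384x512x3 uint8, red, green, blue); there is no depth.
- robot.camera_model(name): a dict with "fx", "fy", "cx", "cy" (pixels), "R" (3x3) and "t" (3): a world point X has camera coordinates R X + t; the wrist camera has in their place "mount" (4x4, takes a point from camera to tool coordinates, whose origin is the TCP and whose axes are the flange's). Camera axes: x right, y down, z forward; pixel columns grow to the right and rows downward; lengths in m; the calibration is good to about 2 mm. A picture is of the moment at which its call begins: read the wrist's pose just before it. camera_model takes no time and is no camera call.
- robot.close_job(): hands the job in; it is judged then, once.
Trained networks look in the newest picture that a camera, given by its name, has taken for a name from the list of things; names that differ only in an ending like _2 or _b are one class to them, and where a whole thing is asked for, a point or a joint stands for the part that bears it (a point fixed in the world has none). Each returns a list of dicts, best first, with "conf" (0 to 1); they miss things now and then, are a little off and sometimes report something else, mostly with a low value. They report only what shows in the picture. A call takes as long as a camera call.
- robot.outline_of(camera, target): "pixels" (384x512 bool, what is visible of it) and "pixel" ([column, row] in pixels, amid what is visible of it).
The state is a dict: "t": time; "q": joint angles; "dq": joint speeds; "joint_torque": joint torques, N m; "tool_pos": TCP position; "orientation": TCP orientation; "force": force on the tool from outside, world axes, zero at the start; "wrist_torque": the same for the moment, N m; "opening": finger opening in m; "gripper_force": force on a finger pad.
Only numpy, scipy, OpenCV 4.12 (cv2) and the standard library are available. Lean on these libraries where they do the work, as an engineer would, in place of code of your own. Each camera call takes 0.05 s, during which the arm holds its last target. There are 200 camera calls.

### The job

On the plate lift, first press the white 96-well plate straight down, with the lever still at rest, until it sits fully home between the four black corner stops. Then swing the red-handled cam lever up to its highest lift point, where the lever arm stands straight up, and finish while holding it there: it springs back if let go, so do not release it. Leave the timer, the vial and the bottle beside the lift where they are.

Things in the scene. Friction and masses are not known exactly. Their poses are not given: they have to be found in the camera images.
- plate_lift: The plate lift, fixed to the worktop: an aluminium base plate 190 x 108 x 12 mm (its x, y, z) with two steel guide columns (10 mm thick, tops at 94 mm) 82 mm either side of the middle along its x, and a grey tray 142 x 100 mm that two brass eccentric cams on an axle along y lift. Origin: centre of the underside of the base, on the worktop; z up. The lever is on its -y side; at rest the lever points to its -x, roughly towards the robot.
- plate_top (a point): Centre of the top face of the white 96-well plate (128 mm along the lift's x, 86 mm along its y, 14 mm thick), flat on top. It slides only straight up and down in the tray between two spring leaves and stays where it is pressed; pushing it down takes about 5 N and then it stops hard. Fully home with the lever at rest its top is 81 mm above the worktop, level with the tops of the four black corner stops; at the start it stands 5 to 10 mm higher.
- plate_seat (a joint): How far the well plate stands above its seat in the tray, in m: 0 fully home, up to 0.012. Carried along by the tray.
- cam_lever (a joint): Angle of the cam lever in rad: 0 at rest, on its stop, arm pointing to the lift's -x and 0.20 rad above level; grows as the arm swings up. At 1.37 the arm stands straight up and the cams are at their highest point; beyond it (to 2.3) the tray sinks again. A spring pulls the lever back to 0 all the way: 2.5 to 3 N at the grip.
- lever_grip (a point): Middle of the red grip of the lever: a round bar 14 mm in diameter and 56 mm of free length along the lift's y (from 27 mm on the lift's side of this point to 29 mm on the outer side, with a 17 mm wide end knob 4 mm long), 100 mm from the axle. At rest 56 mm above the worktop, upright 136 mm. It can turn between the fingers while the lever swings. The dark steel arm (14 x 6 mm) joins at its inner end.
- cam_axle (a point): Point on the fixed axis of the lever, 36 mm above the worktop, at the middle of the grip's length: the grip moves about it on a circle of 100 mm radius in the lift's x-z plane.
- tray_lift (a joint): Lift of the tray in m: 0 with the lever at rest, 0.0128 at the cams' highest point.
- timer_mid (a point): Bystander: light grey count-down timer with three buttons, 70 x 64 x 19 mm, lying to the left (+y) of the lift; point 8 mm above its underside.
- vial_mid (a point): Bystander: small white vial with a blue band, 23 mm in diameter, 52 mm tall, standing to the left of the lift; centre, half-way up.
- bottle_mid (a point): Bystander: bottle with a blue cap, 56 mm in diameter, 112 mm tall, standing to the left of the lift; centre, half-way up.

How it is judged:
On the way, in this order (a step that is already met when the one before it is completed fails the run):
1. the well plate is pressed fully home while the lever is at rest (value of joint plate_seat below 0.0015 m and value of joint cam_lever below 0.15 rad), for 0.2 s.
2. the lever stands upright, at the cams' highest point, held by the gripper (value of joint cam_lever between 1.22 and 1.52 rad and contact force between the fingers and cam_lever above 0.8 N), for 0.2 s.
At the end, for the whole second after the job is handed in: The well plate is home in the tray (within 1.5 mm), the lever is at rest in the gripper's hold with the arm upright to 0.15 rad (about 8 degrees; lever joint 1.22 to 1.52) and the tray within 1 mm of its highest lift, and the fingers bear on the lever with more than 0.8 N (all of step 2 and value of joint plate_seat below 0.0015 m and value of joint tray_lift above 0.0118 m and velocity of joint cam_lever between -0.1 and 0.1 rad/s); the arm keeps its last pose, push and grip.
It fails at once if the timer is knocked or pushed more than 30 mm (distance of timer_mid from where it was at the start of the episode above 0.03 m).
It fails at once if the vial is knocked or pushed more than 30 mm (distance of vial_mid from where it was at the start of the episode above 0.03 m).
It fails at once if the bottle is knocked or pushed more than 30 mm (distance of bottle_mid from where it was at the start of the episode above 0.03 m).
It also fails if it takes over 42 s, if anything falls off the work surface, if the arm or the gripper's body presses on something with over 40 N, if the wrist force passes 120 N, or if a joint passes its speed limit or range.

## Working session

There is one attempt and no reset: what is moved stays moved. The work goes in short steps, Python scripts to look and compute and a tool call to move; the robot and the scene stay as the last step left them, time stands still between calls to the robot, and variables do not carry over. Pictures are saved under pics/ and viewed, at most 10 in all, crops included, and the job is handed in when it is done.

Besides the shell and the picture viewer there is one more tool, called after "Emit:" in YAML: its name, and indented under it one key for each argument. carry_out: Moves the arm, as the interface text tells. Its arguments: {"type":"object","properties":{"rows":{"type":"array"},"jaw":{"type":"number"},"force":{"type":"number"}},"required":["rows"]}

```bash
mkdir -p pics; ls; python3 - <<'E'
from plant import robot
import cv2,numpy as np
print(robot.read_state()); print(robot.grip_depth)
for c in ("scene","side"):
    im=robot.read_camera(c); cv2.imwrite(f"pics/{c}0.png",im[:,:,::-1])
    m=robot.camera_model(c); print(c,{k:np.round(v,4).tolist() for k,v in m.items()})
    for n in ("plate_lift","plate_top","lever_grip","timer_mid","vial_mid","bottle_mid"):
        for d in robot.outline_of(c,n)[:2]:
            ys,xs=np.nonzero(d["pixels"]); print(n,round(d["conf"],2),d["pixel"],xs.min(),xs.max(),ys.min(),ys.max(),len(xs))
    np.savez(f"{c}.npz",im=im,**{n:(lambda r:r[0]["pixels"] if r else np.zeros((384,512),bool))(robot.outline_of(c,n)) for n in ("plate_top","lever_grip","plate_lift")})
E
```

```text
pics
{'t': 0.0, 'q': array([-1.19640560e+00,  1.31106319e-01,  1.48926398e+00, -2.93440940e-05,
        1.52298571e+00, -8.54159105e-02]), 'dq': array([-0.00034625, -0.00229166, -0.00035717, -0.00186715,  0.0013289 ,
        0.00134784]), 'joint_torque': array([-1.48971944e-04, -5.59847367e+01, -4.91757023e+01,  7.66840624e-02,
        3.58796166e-02, -1.85008685e-04]), 'tool_pos': array([ 0.26606252, -0.5371633 ,  0.2176286 ]), 'orientation': array([-3.05723693e+00, -7.15522267e-01,  4.44131932e-04]), 'force': array([-0.60227313,  0.53418973,  0.99292921]), 'wrist_torque': array([-0.00317823,  0.06688442,  0.0728399 ]), 'gripper_force': 0.0, 'opening': 0.09313543177631009}
0.0188
scene {'fx': 407.0635, 'fy': 407.0635, 'cx': 250.9817, 'cy': 192.3623, 'R': [[-0.588, -0.8089, 0.0033], [-0.3625, 0.2598, -0.895], [0.7231, -0.5275, -0.446]], 't': [0.3598, 0.232, 0.647]}
plate_lift 0.93 [255.7, 199.6] 210 314 168 229 3536
plate_top 0.58 [251.5, 178.7] 221 281 168 195 1035
lever_grip 0.7 [292.7, 193.7] 235 313 181 209 296
timer_mid 0.82 [243.2, 242.8] 224 261 226 251 670
timer_mid 0.61 [250.1, 183.0] 217 286 168 204 1597
vial_mid 0.71 [209.8, 208.8] 202 211 199 221 196
bottle_mid 0.68 [186.3, 217.5] 171 197 188 241 1126
bottle_mid 0.37 [249.0, 183.6] 218 285 168 203 1547
side {'fx': 451.7548, 'fy': 451.7548, 'cx': 251.4393, 'cy': 189.3311, 'R': [[-0.9664, -0.2571, 0.0069], [-0.0981, 0.3435, -0.934], [0.2377, -0.9033, -0.3572]], 't': [0.5666, 0.1162, 0.9952]}
plate_lift 0.75 [263.9, 202.2] 222 303 178 230 3128
plate_lift 0.54 [298.9, 242.4] 281 313 232 251 554
plate_top 0.69 [259.9, 189.5] 234 290 181 199 936
lever_grip 0.79 [272.1, 209.0] 259 302 178 219 218
timer_mid 0.69 [298.9, 243.5] 281 314 233 252 582
bottle_mid 0.63 [243.3, 238.3] 229 257 206 265 1440
```

```bash
python3 - <<'E'
import cv2
a=[cv2.imread(f"pics/{c}0.png") for c in("scene","side")]
cv2.imwrite("pics/both.png",cv2.resize(cv2.vconcat(a),(400,600))) 
E
```

```text
(no output)
```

View pics/scene0.png

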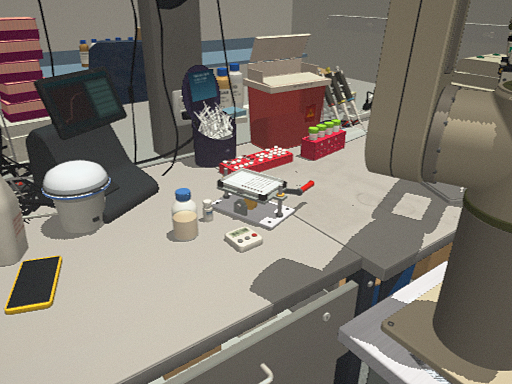

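View pics/side0.png

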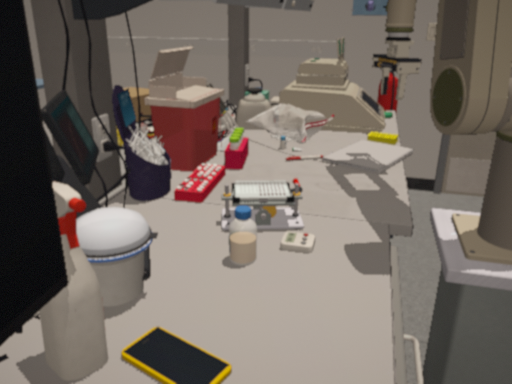

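The scene view shows the lift at about (255,200) with its red grip at (305,187). The timer is at (243,240), the vial at (209,209) and the bottle at (185,215). The side view shows the lift at (262,205).

```bash
cat > h.py <<'E'
import numpy as np,cv2
from plant import robot
from scipy.spatial.transform import Rotation as Ro
def cam(name,st=None):
    m=robot.camera_model(name); K=(m["fx"],m["fy"],m["cx"],m["cy"])
    if name!="wrist": return K,np.array(m["R"]),np.array(m["t"])
    M=np.array(m["mount"]); Rt=Ro.from_rotvec(st["orientation"]).as_matrix()
    Rc=Rt@M[:3,:3]; c=Rt@M[:3,3]+st["tool_pos"]
    return K,Rc.T,-Rc.T@c
def back(C,uv,z):
    K,R,t=C; d=R.T@np.array([(uv[0]-K[2])/K[0],(uv[1]-K[3])/K[1],1]); o=-R.T@t
    return o+d*(z-o[2])/d[2]
def proj(C,X):
    K,R,t=C; p=np.atleast_2d(X)@R.T+t
    return np.c_[K[0]*p[:,0]/p[:,2]+K[2],K[1]*p[:,1]/p[:,2]+K[3]]
def red(im):
    h=cv2.cvtColor(im,cv2.COLOR_RGB2HSV); return ((h[...,0]<6)|(h[...,0]>174))&(h[...,1]>170)&(h[...,2]>90)
E
python3 - <<'E'
from h import *
print(robot.camera_model("wrist"))
for c,roi in(("scene",(175,200,290,320)),("side",(170,200,285,310))):
    d=np.load(c+".npz"); C=cam(c); im=d["im"]; m=np.zeros((384,512),bool); a=roi
    m[a[0]:a[1],a[2]:a[3]]=red(im)[a[0]:a[1],a[2]:a[3]]
    ys,xs=np.nonzero(m); print(c,"grip",xs.mean(),ys.mean(),xs.min(),xs.max(),ys.min(),ys.max(),back(C,(xs.mean(),ys.mean()),.056))
    for (u,v) in [(xs.min(),ys[xs==xs.min()].mean()),(xs.max(),ys[xs==xs.max()].mean())]: print(back(C,(u,v),.056))
    (cx,cy)=np.mean(np.nonzero(d["plate_top"])[::-1],axis=1); print("plate",back(C,(cx,cy),.088))
    r=cv2.minAreaRect(np.argwhere(d["plate_top"])[:,::-1].astype(np.float32)); 
    print([back(C,p,.088).round(3).tolist() for p in cv2.boxPoints(r)])
C=cam("scene")
for n,u,z in(("timer",(243,241),.019),("vial",(209,209),.026),("bottle",(185,215),.056)): print(n,back(C,u,z))
im=np.load("scene.npz")["im"][150:260,160:330]; cv2.imwrite("pics/c1.png",cv2.resize(im[:,:,::-1],(765,495),interpolation=cv2.INTER_CUBIC))
E
```

```text
{'fx': 264.90668588133565, 'fy': 264.90668588133565, 'cx': 250.03181509778702, 'cy': 190.08465852146392, 'mount': array([[ 5.40649255e-04, -9.55619675e-01, -2.94602688e-01,
         8.24960748e-02],
       [ 9.99999561e-01,  7.41995015e-04, -5.71671696e-04,
         1.30486613e-04],
       [ 7.64894446e-04, -2.94602249e-01,  9.55619657e-01,
        -1.65798568e-01],
       [ 0.00000000e+00,  0.00000000e+00,  0.00000000e+00,
         1.00000000e+00]])}
scene grip 307.25396825396825 185.36507936507937 301 313 181 190 [ 0.48927595 -0.08505413  0.056     ]
[ 0.48925851 -0.06396288  0.056     ]
[ 0.49104511 -0.10652649  0.056     ]
plate [0.53415477 0.05569944 0.088     ]
[[0.566, 0.126, 0.088], [0.671, 0.039, 0.088], [0.502, -0.011, 0.088], [0.423, 0.073, 0.088]]
side grip 295.1 180.7 294 297 179 182 [ 0.49678512 -0.11066032  0.056     ]
[ 0.4991824  -0.10754892  0.056     ]
[ 0.49156229 -0.10973331  0.056     ]
plate [0.54795589 0.05991584 0.088     ]
[[0.625, 0.021, 0.088], [0.495, -0.017, 0.088], [0.474, 0.098, 0.088], [0.591, 0.131, 0.088]]
timer [0.42292789 0.15832846 0.019     ]
vial [0.57465633 0.15103921 0.026     ]
bottle [0.53396643 0.23417142 0.056     ]
```

View pics/c1.png

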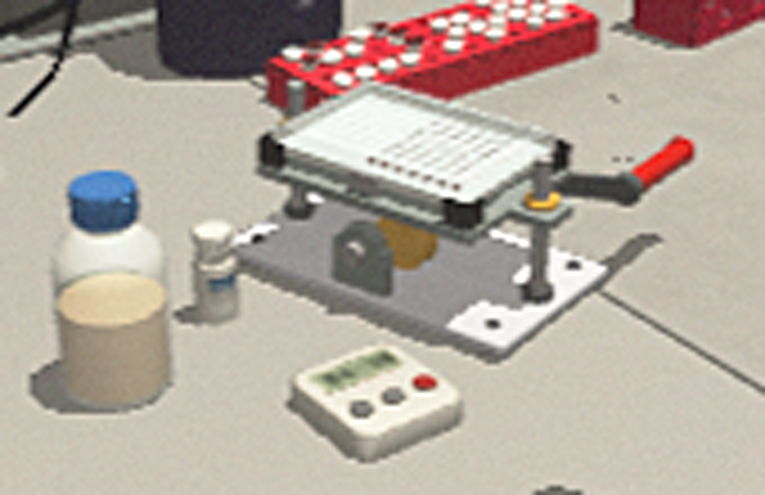

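The crop shows the plate on the lift and the red grip at top right, with the lift turned slightly to the left. I'll move the wrist camera over it, with the jaw shut for pressing.

Emit:
carry_out:
  rows:
    - [0.047, -0.037, -0.006, 0, 0, -7]
    - [0.094, -0.074, -0.012, 0, 0, -14]
    - [0.14, -0.111, -0.018, 0, 0, -21]
    - [0.187, -0.148, -0.024, 0, 0, -28]
    - [0.233, -0.185, -0.03, 0, 0, -35]
    - [0.28, -0.222, -0.03, 0, 0, -42]
    - [0.326, -0.258, -0.03, 0, 0, -49]
    - [0.373, -0.295, -0.03, 0, 0, -56]
    - [0.42, -0.332, -0.03, 0, 0, -63]
    - [0.466, -0.369, -0.03, 0, 0, -70]
    - [0.466, -0.369, -0.03, 0, 0, -70]
    - [0.466, -0.369, -0.03, 0, 0, -70]
  jaw: 255
  force: 20

```text
t: 2.5
tool_pos: [0.52, -0.0003, 0.2485]
orientation: [-2.095, -2.341, 0.001]
force: [-0.7, 0.2, 0.6]
opening: 0.0005
gripper_force: 0.0
```

```bash
python3 - <<'E'
from h import *
st=robot.read_state(); print(st["t"],st["tool_pos"],st["orientation"],st["force"],st["opening"])
im=robot.read_camera("wrist"); np.savez("w1.npz",im=im,pos=st["tool_pos"],ori=st["orientation"])
cv2.imwrite("pics/w1.png",im[:,:,::-1])
C=cam("wrist",st)
for n,z in(("plate_lift",0.05),("plate_top",.088),("lever_grip",.056)):
    for d in robot.outline_of("wrist",n)[:1]:
        r=cv2.minAreaRect(np.argwhere(d["pixels"])[:,::-1].astype(np.float32)); print(n,d["conf"],d["pixel"],r,back(C,r[0],z),[back(C,p,z).round(4).tolist() for p in cv2.boxPoints(r)])
E
```

```text
2.5 [ 5.19957739e-01 -2.75299445e-04  2.48513560e-01] [-2.09491011e+00 -2.34110636e+00  1.01830784e-03] [-0.65601407  0.16650001  0.59132259] 0.0005431993957358543
plate_lift 0.94 [274.2, 144.9] ((281.772216796875, 160.11924743652344), (121.86965942382812, 154.13565063476562), 75.49983215332031) [0.56218661 0.01839482 0.05      ] [[0.4355, 0.058, 0.05], [0.6227, 0.1269, 0.05], [0.7005, -0.0248, 0.05], [0.4899, -0.1111, 0.05]]
plate_top 0.92 [280.2, 143.4] ((282.9860534667969, 144.50283813476562), (71.03091430664062, 107.86018371582031), 78.53046417236328) [0.55553712 0.04426046 0.088     ] [[0.4803, 0.0645, 0.088], [0.6008, 0.1024, 0.088], [0.6348, 0.0229, 0.088], [0.5055, -0.02, 0.088]]
lever_grip 0.74 [228.0, 195.8] ((261.70245361328125, 174.57147216796875), (61.341400146484375, 142.2742156982422), 29.10472869873047) [ 0.53660506 -0.00377642  0.056     ] [[0.4558, -0.0846, 0.056], [0.534, 0.0977, 0.056], [0.6091, 0.0688, 0.056], [0.5398, -0.1249, 0.056]]
```

View pics/w1.png

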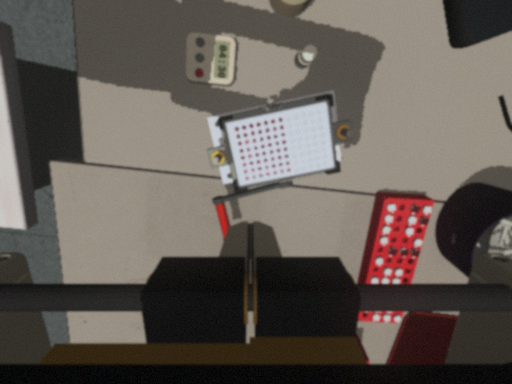

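The wrist view shows the plate at about (282,143). The guide columns are at (218,156) and (344,131). The red grip runs from (218,200) to (226,235), and the closed fingers show at (251,260).

```bash
python3 - <<'E'
from h import *
d=np.load("w1.npz"); st=dict(tool_pos=d["pos"],orientation=d["ori"]); C=cam("wrist",st); im=d["im"]
m=np.zeros((384,512),bool); m[190:250,205:240]=red(im)[190:250,205:240]
ys,xs=np.nonzero(m); pts=np.c_[xs,ys].astype(np.float32); r=cv2.minAreaRect(pts); print(r)
g=back(C,r[0],.056); print("grip",g)
b=cv2.boxPoints(r); 
for y in (ys.min(),ys.max()): print(back(C,(xs[ys==y].mean(),y),.056))
a=back(C,(218,156),.094);e=back(C,(344,131),.094); print("cols",a,e,np.linalg.norm(e-a),np.degrees(np.arctan2(*(e-a)[1::-1])),(a+e)/2)
# stereo check of grip with scene cam
for z in(.05,.056,.062): print(proj(cam("scene"),back(C,r[0],z)))
from scipy.optimize import least_squares
dd=robot.outline_of("wrist","plate_top")[0]["pixels"].astype(np.uint8)
c=max(cv2.findContours(dd,0,2)[0],key=cv2.contourArea); q=cv2.approxPolyDP(c,6,True)[:,0]; print(q.tolist(),[back(C,p,.088).round(4).tolist() for p in q])
cv2.imwrite("pics/w1c.png",cv2.resize(im[85:245,190:360,::-1],(638,600),interpolation=cv2.INTER_CUBIC))
print(Ro.from_rotvec(d["ori"]).as_matrix().round(3))
E
```

```text
((223.23532104492188, 219.4412078857422), (31.044557571411133, 7.033533096313477), 75.96376037597656)
grip [ 0.48898638 -0.07710055  0.056     ]
[ 0.48454117 -0.05339579  0.056     ]
[ 0.49291732 -0.10197228  0.056     ]
cols [0.47819872 0.02237599 0.094     ] [0.62409766 0.06869294 0.094     ] 0.15307436444365152 17.612515549928723 [0.55114819 0.04553447 0.094     ]
[[305.72477364 188.14935785]]
[[304.98917656 186.20450917]]
[[304.24804999 184.24504107]]
[[329, 102], [226, 121], [239, 188], [336, 169]] [[0.6017, 0.0991, 0.088], [0.4839, 0.0643, 0.088], [0.5076, -0.017, 0.088], [0.6263, 0.0214, 0.088]]
[[-0.111  0.994 -0.   ]
 [ 0.994  0.111 -0.   ]
 [-0.    -0.001 -1.   ]]
```

View pics/w1c.png

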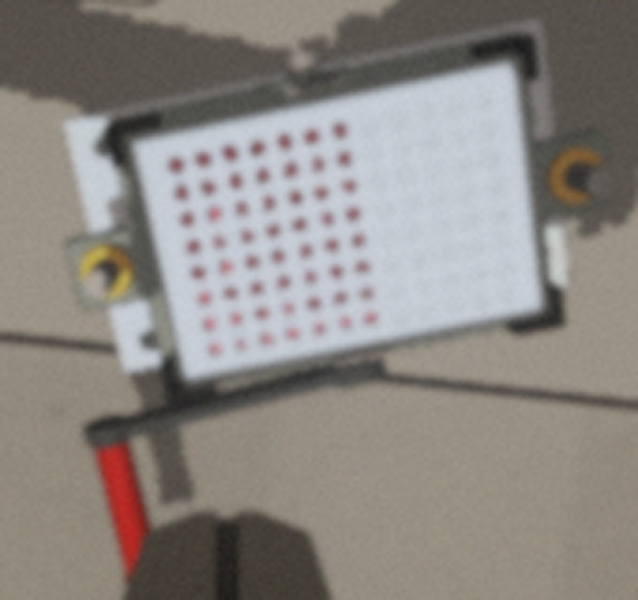

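Everything agrees on the lift centre (0.554, 0.043) and a yaw of about 17.2°. The grip comes out at lift-frame (-0.098, -0.098), as the sizes require. Next is the press.

Emit:
carry_out:
  rows:
    - [0.02, 0.02, 0.03, 0, 0, -5]
    - [0.039, 0.039, 0.08, 0, 0, -10.8]
    - [0.039, 0.039, 0.125, 0, 0, -10.8]
    - [0.039, 0.039, 0.145, 0, 0, -10.8]
    - [0.039, 0.039, 0.152, 0, 0, -10.8]
    - [0.039, 0.039, 0.156, 0, 0, -10.8]
    - [0.039, 0.039, 0.16, 0, 0, -10.8]
    - [0.039, 0.039, 0.162, 0, 0, -10.8]
    - [0.039, 0.039, 0.164, 0, 0, -10.8]
    - [0.039, 0.039, 0.166, 0, 0, -10.8]
    - [0.039, 0.039, 0.166, 0, 0, -10.8]

```text
t: 4.12
tool_pos: [0.5554, 0.0428, 0.0831]
orientation: [1.865, 2.526, 0.001]
force: [2.7, -1.4, 3.9]
opening: 0.0007
gripper_force: 1.7
```

Emit:
carry_out:
  rows:
    - [0, 0, 0.001, 0, 0, 0]
    - [0, 0, 0.002, 0, 0, 0]
    - [0, 0, 0.003, 0, 0, 0]
    - [0, 0, 0.003, 0, 0, 0]

```text
t: 4.62
tool_pos: [0.5554, 0.0428, 0.0811]
orientation: [1.865, 2.527, 0.001]
force: [-0.3, -1.3, 13.7]
opening: 0.0004
gripper_force: 6.7
```

Emit:
carry_out:
  rows:
    - [0, 0, 0.001, 0, 0, 0]
    - [0, 0, 0.001, 0, 0, 0]
    - [0, 0, 0.001, 0, 0, 0]
    - [0, 0, 0.001, 0, 0, 0]

```text
t: 5.12
tool_pos: [0.5555, 0.0428, 0.081]
orientation: [1.864, 2.527, 0.001]
force: [-5.0, -1.3, 20.2]
opening: 0.0003
gripper_force: 10.0
```

The stop is firm: z stays at 0.081 while the force rises, so the plate is home. I'll lift off, open the jaw, and go above the grip.

Emit:
carry_out:
  rows:
    - [0, 0, -0.03, 0, 0, 0]
    - [0, 0, -0.08, 0, 0, 0]
    - [-0.03, -0.03, -0.12, 0, 0, 0]
    - [-0.07, -0.07, -0.12, 0, 0, 0]
    - [-0.098, -0.098, -0.12, 0, 0, 0]
    - [-0.098, -0.098, -0.12, 0, 0, 0]
    - [-0.098, -0.098, -0.12, 0, 0, 0]
  jaw: 0

```text
t: 6.0
tool_pos: [0.4894, -0.079, 0.1979]
orientation: [-1.865, -2.526, -0.0]
force: [-0.1, 1.2, -0.6]
opening: 0.0655
gripper_force: 0.0
```

```bash
python3 - <<'E'
from h import *
st=robot.read_state(); print(st["t"],st["tool_pos"],st["orientation"],st["opening"])
im=robot.read_camera("wrist"); C=cam("wrist",st); cv2.imwrite("pics/w2.png",im[:,:,::-1])
for c,n in(("wrist","lever_grip"),("wrist","plate_top")):
  for d in robot.outline_of(c,n)[:1]: print(n,d["conf"],d["pixel"])
m=red(im).astype(np.uint8); n,l,s,ce=cv2.connectedComponentsWithStats(m)
for i in range(1,n):
    if s[i,4]>60:
        ys,xs=np.nonzero(l==i); r=cv2.minAreaRect(np.c_[xs,ys].astype(np.float32)); print(s[i],r,back(C,r[0],.056),[back(C,(xs[ys==y].mean(),y),.056).round(4).tolist() for y in(ys.min(),ys.max())])
g=proj(C,[[.491,-.080,.056]]); print(g)
E
```

```text
6.0 [ 0.48942852 -0.07903641  0.19785734] [-1.86506082e+00 -2.52578776e+00 -5.80342655e-05] 0.06550361939506986
lever_grip 0.89 [255.7, 152.4]
plate_top 0.62 [345.3, 92.2]
[246 159  10  47 331] ((250.5, 182.0), (46.0, 9.0), 90.0) [ 0.49049004 -0.0806819   0.056     ] [[0.4839, -0.0535, 0.056], [0.4992, -0.1088, 0.056]]
[ 404  188   83   69 1994] ((445.26898193359375, 229.31898498535156), (54.330379486083984, 82.26019287109375), 24.842390060424805) [ 0.74516326 -0.06709136  0.056     ] [[0.7065, -0.0218, 0.056], [0.7273, -0.1128, 0.056]]
[[251.07244221 181.59802548]]
```

View pics/w2.png

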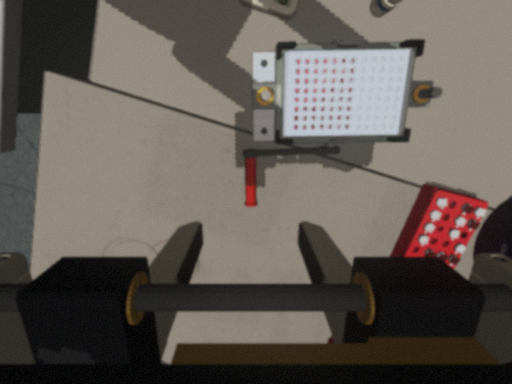

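The grip lies at (250,182) in the picture, midway between the fingers and aligned with them, and back-projects to (0.4905, -0.081). I'll descend and grip.

Emit:
carry_out:
  rows:
    - [0, 0, 0.05, 0, 0, 0]
    - [-0.001, 0.001, 0.1, 0, 0, 0]
    - [-0.001, 0.001, 0.14, 0, 0, 0]
    - [-0.001, 0.001, 0.161, 0, 0, 0]
    - [-0.001, 0.001, 0.161, 0, 0, 0]

```text
t: 6.78
tool_pos: [0.4894, -0.079, 0.0354]
orientation: [-1.861, -2.525, 0.003]
force: [-0.1, -1.1, 0.2]
opening: 0.0929
gripper_force: 0.0
```

Emit:
carry_out:
  rows:
    - [0, 0, 0, 0, 0, 0]
    - [0, 0, 0, 0, 0, 0]
    - [0, 0, 0, 0, 0, 0]
    - [0, 0, 0, 0, 0, 0]
    - [0, 0, 0, 0, 0, 0]
    - [0, 0, 0, 0, 0, 0]
    - [0, 0, 0, 0, 0, 0]
    - [0, 0, 0, 0, 0, 0]
  jaw: 255
  force: 20

```text
t: 7.78
tool_pos: [0.4911, -0.0803, 0.0376]
orientation: [-1.866, -2.528, 0.0]
force: [0.4, 0.2, -0.8]
opening: 0.0177
gripper_force: 0.0
```

Emit:
carry_out:
  rows:
    - [0, 0, 0, 0, 0, 0]
    - [0, 0, 0, 0, 0, 0]
    - [0, 0, 0, 0, 0, 0]
    - [0, 0, 0, 0, 0, 0]

```text
t: 8.28
tool_pos: [0.4902, -0.0806, 0.0374]
orientation: [-1.865, -2.527, 0.002]
force: [-5.4, -2.5, 2.4]
opening: 0.0132
gripper_force: 20.0
```

Emit:
carry_out:
  rows:
    - [0, 0.0036, -0.0132, 0, 0, 0]
    - [0, 0.009, -0.0258, 0, 0, 0]
    - [0, 0.0161, -0.0375, 0, 0, 0]
    - [0, 0.0248, -0.0482, 0, 0, 0]
    - [0, 0.0248, -0.0482, 0, 0, 0]

```text
t: 8.9
tool_pos: [0.5121, -0.0736, 0.0868]
orientation: [-1.862, -2.524, 0.008]
force: [-22.6, -4.5, 14.4]
opening: 0.0132
gripper_force: 20.0
```

Emit:
carry_out:
  rows:
    - [0, 0.008, -0.0114, 0, 0, 0]
    - [0, 0.0191, -0.0195, 0, 0, 0]
    - [0, 0.0315, -0.026, 0, 0, 0]
    - [0, 0.0315, -0.026, 0, 0, 0]

```text
t: 9.4
tool_pos: [0.5453, -0.0635, 0.1138]
orientation: [1.865, 2.528, -0.0]
force: [-9.6, -1.4, 11.2]
opening: 0.0135
gripper_force: 20.0
```

Emit:
carry_out:
  rows:
    - [0, 0.013, -0.0055, 0, 0, 0]
    - [0, 0.0265, -0.0085, 0, 0, 0]
    - [0, 0.0405, -0.01, 0, 0, 0]
    - [0, 0.0405, -0.01, 0, 0, 0]
    - [0, 0.0405, -0.01, 0, 0, 0]

```text
t: 10.02
tool_pos: [0.5841, -0.0517, 0.1231]
orientation: [1.865, 2.527, 0.001]
force: [-3.8, 0.2, 6.5]
opening: 0.0136
gripper_force: 20.0
```

```bash
python3 - <<'E'
from h import *
st=robot.read_state(); print(st["t"],st["tool_pos"],st["orientation"],st["force"],st["gripper_force"])
im=robot.read_camera("wrist"); s=robot.read_camera("scene"); d=robot.read_camera("side")
f=lambda a,y,x,h,w:cv2.resize(a[y:y+h,x:x+w,::-1],(400,300),interpolation=cv2.INTER_CUBIC)
cv2.imwrite("pics/up.png",cv2.vconcat([cv2.hconcat([f(im,0,0,384,512),f(s,130,180,120,160)]),cv2.hconcat([f(d,130,200,120,160),f(d,0,0,384,512)])]))
R=Ro.from_rotvec(st["orientation"]).as_matrix(); g=st["tool_pos"]-.0188*R[:,2]; print("grasp",g)
dl=g[:2]-[.554,.043]; c,q=np.cos(.300),np.sin(.300); print("lift xy",dl@[c,q],dl@[-q,c])
C=cam("wrist",st)
o=robot.outline_of("wrist","plate_top")[0]["pixels"].astype(np.uint8); cc=max(cv2.findContours(o,0,2)[0],key=cv2.contourArea); r=cv2.minAreaRect(cc); print(r,back(C,r[0],.0938))
E
```

```text
10.025 [ 0.58408019 -0.05172302  0.12313278] [1.86450331e+00 2.52710836e+00 1.23508051e-03] [-3.77324318  0.24604726  6.46507382] 19.996004104614258
grasp [ 0.58405467 -0.05172257  0.14193276]
lift xy 0.0007198893566857511 -0.0993736867303471Traceback (most recent call last):
  File "<stdin>", line 9, in <module>
IndexError: list index out of range
```

View pics/up.png

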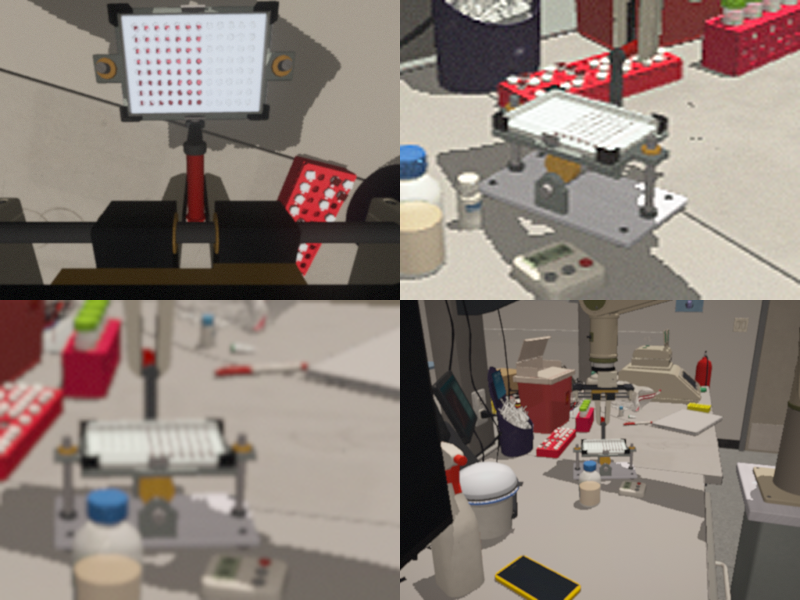

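The pictures show the lever arm vertical with the red grip between the pads, the tray raised, the plate level with its stops, and the bystanders untouched. The measured grip travel of 98 mm in lift x matches upright. I'll hold briefly and hand in.

Emit:
carry_out:
  rows:
    - [0, 0, 0, 0, 0, 0]
    - [0, 0, 0, 0, 0, 0]
    - [0, 0, 0, 0, 0, 0]
    - [0, 0, 0, 0, 0, 0]

```text
t: 10.72
tool_pos: [0.5839, -0.0518, 0.1231]
orientation: [1.865, 2.527, 0.001]
force: [-2.9, -0.8, 5.6]
opening: 0.0133
gripper_force: 20.0
```

```bash
python3 -c "
from plant import robot
s=robot.read_state(); print(s['tool_pos'],s['force'],s['gripper_force']); print(robot.close_job())"
```

```text
[ 0.5838741  -0.05176005  0.12309001] [-2.93192813 -0.78959599  5.58616619] 19.99672293663025
the job is handed in; nothing more can be done
None
```

The job is handed in at about 10.7 s: I pressed the plate home with the lever at rest, then swung the lever upright and am holding it there at 20 N, with the timer, vial and bottle untouched; no verdict was returned.

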